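# Show a spindle end face to the inspection scope

## Task

Swing the brass hold-down arm off the steel spindle lying in the V nest, lift the spindle out and present the end face of its long plain journal to the inspection scope: level, in line with the barrel, centred on the scope's small sprung nose, and pressed straight in until you feel the nose come up against its stop. Press gently, never ram the scope, leave everything else on the bench as it is, and finish while still holding the spindle there in the air so that the picture can be taken.

Things in the scene. Friction and masses are not known exactly. Their poses are not given: they have to be found in the camera images.
- nest: Grey plate 122x96x10 mm on the bench (x -73..49, y -48..48 mm), fixed, with steel V rests carrying the spindle. Origin on the bench; x along the spindle to its long end, z up. Rests at x 25..37 and -53..-43 mm, end stop at x -64..-58, all within y +-26 and below 52 mm. Between x -25 and +25 both sides of the journal are free down to z 10 mm.
- hold_down_pivot (a point): Point on the upright pivot axis of the brass hold-down arm, at the arm's underside, 56.5 mm above the bench: nest x -46, y +36 mm. The post with its nut is 76 mm high, 24 mm across at most. Axes as the nest's.
- hold_down (a joint): Angle of the hold-down arm (14 mm wide, z 56.5 to 65.5 mm, just above the threaded stub). 0 = pointing along nest -y across the stub, spindle trapped; grows clockwise from above until the arm points along nest -x (1.57; stop 1.6). Starts at 0 to 0.2. Clear of the spindle from 0.8. Stays where left; about 1.2 N at the knob moves it.
- hold_down_knob (a point): Top centre of the black upright round knob at the free end of the hold-down arm, 96.5 mm above the bench, 52 mm from the pivot axis. Knob 14 mm across, 26 mm tall; pinch it from above or push it from the side.
- spindle: Loose steel spindle, 102 mm long, about 0.24 kg, lying level, axis 46 mm above the bench. Origin on the axis mid-way along the free journal, the place to grip (fingers closing along its y, level); x along the axis to the long plain end, as the nest's x. Journal 20 mm dia. x -25..45 mm; collar 32 mm dia. x -35..-25; threaded stub 14 mm dia. x -57..-35. Centre of mass at x -5.
- spindle_end (a point): Centre of the end face of the spindle's long plain journal (20 mm dia.), 45 mm from the spindle's origin along its x. This face is to be shown to the scope. Axes as the spindle's.
- nose_face (a point): Centre of the flat front of the scope's nose, an aluminium sleeve 26 mm across with a black 10 mm window and a thin red ring, 0.13 to 0.19 m above the bench. x points out of the scope along the barrel's axis, level; z up. Behind it: a barrel 35 mm across; 94 mm back and 36 mm to -y a column 20 mm across, 256 mm high. Moves with the nose.
- nose (a joint): How far the sprung nose is pressed into the scope (m): 0 = out at rest, 0.008 = home on its solid stop. It slides straight back along its own -x. Spring: about 3 N to start it, 5.4 N at the end of its travel; beyond that it is rigid.
- scope_stand: White base plate of the scope's stand, 125x105 mm, 16 mm high, fixed to the bench, with the column. Origin on the bench under the barrel, 84 mm behind the nose's front; x is the direction in which the scope looks.
- bushing_1: Bystander: loose flanged steel bushing, 32 mm across, 28 mm high; origin at the centre of its underside. Not to be disturbed.
- master_ball: Bystander: steel ball on a foot, 44 mm across, 49 mm high; origin at the centre of its underside. Not to be disturbed.
- micrometer: Bystander: outside micrometer lying flat, 49 x 129 x 18 mm; origin at the centre of its underside. Not to be disturbed.
- tape_roll: Bystander: roll of blue tape lying flat, 93 mm across, 24 mm high; origin at the centre of its underside. Not to be disturbed.

How it is judged:
On the way, in this order (a step that is already met when the one before it is completed fails the run):
1. the hold-down arm is swung clear while the spindle still lies in its nest (value of joint hold_down above 0.8 rad and z of spindle in the frame of nest below 0.055 m and horizontal distance between spindle and nest below 0.02 m), for 0.1 s.
2. the spindle is lifted out of the nest in the fingers (height (world z) of spindle above 0.09 m and contact force between spindle and the fingers above 1 N and contact force between spindle and nest below 0.1 N), for 0.1 s.
At the end, for the whole second after the job is handed in: The fingers hold the spindle in the air; its long journal's end face lies on the nose, centred within 5 mm, axis within 0.1 rad of the barrel's, and presses the nose home (5 of 8 mm or more) with 2 to 25 N; nothing else carries it; it is at rest; the arm is still swung clear (value of joint nose above 0.005 m and contact force between spindle and scope_stand between 2 and 25 N and x of spindle_end in the frame of nose_face between -0.003 and 0.003 m and y of spindle_end in the frame of nose_face between -0.005 and 0.005 m and z of spindle_end in the frame of nose_face between -0.005 and 0.005 m and angle between the x axis of spindle and the x axis of nose_face, either way round below 0.1 rad and height (world z) of spindle above 0.11 m and contact force between spindle and the fingers above 1 N and contact force between spindle and nest below 0.1 N and linear speed of spindle below 0.02 m/s and value of joint hold_down above 0.8 rad); the arm keeps its last pose, push and grip.
It fails at once if the scope is rammed or struck (more than 40 N) (contact force between scope_stand and anything else above 40 N).
It fails at once if a bystander is disturbed (moved more than 15 mm) (distance of any of bushing_1, master_ball, micrometer, tape_roll from where it was at the start of the episode above 0.015 m).
It also fails if it takes over 48 s, if anything falls off the work surface, if the arm or the gripper's body presses on something with over 40 N, if the wrist force passes 120 N, or if a joint passes its speed limit or range.

## Robot

A 7-joint arm with a two-finger parallel gripper is mounted at the origin on a cart in front of the work surface, level with it; the furniture and walls round the work are solid. World frame = base frame: x ahead of the robot, y to its left, z up, the work surface at z = 0. Lengths are in m, angles in rad, forces in N, time in s.
With the tool pointing down it reaches from about 0.35 to 0.9 m from the base axis. Payload 19.9 kg.
Tool frame: the origin (TCP) lies between the finger pads; the fingertips stand 19 mm ahead of it and the grasp point (between the pads) is the TCP; z points along the fingers, y is the line along which they close (so a half turn about z gives the same grasp; the last joint's range is limited). The gripper opens to 94 mm and grips with 3 to 60 N. Pads are 16 mm wide; open, the fingers measure 119 mm over their backs; the gripper's body (75 mm by 177 mm) begins 78 mm behind the grasp point.
Start: joints at [-1.206, 0.417, -0.01, 1.614, 0.005, 1.111, -0.053], TCP at [0.247, 0.574, 0.224] pointing down, gripper open.
Joint ranges: [-2.81, 2.81], [-0.39, 2.02], [-1.27, 1.25], [0.06, 2.57], [-1.19, 4.33], [0.19, 2], [-2.82, 2.82]. Speed limits (rad/s): [1.89, 1.89, 2.39, 2.39, 3.01, 3.01, 3.01].

## Interface

Orientations are given as a 3x3 rotation matrix whose columns are the frame's x, y, z axes.
In Python, from rig import robot gives the robot as it stands. Calls block until the motion is done:
- robot.move_ptp(position, orientation): joint-space move of the TCP to a pose.
- robot.move_linear(position, velocity=0.15, frame=None, threshold=None): straight line of the TCP; frame=None keeps the orientation; velocity is the mean speed in m/s. With threshold (N) it stops when the force on the tool has changed by that much, and returns True; else False.
- robot.goto_joints(angles): joint-space move.
- robot.gripper_to(opening): finger opening in m; the grip force is fixed at half the most; returns when the fingers have stopped.
- robot.pause(seconds).
- robot.ik(position, orientation): joint angles nearest the present ones, or None.
- robot.get_state(): the state.
- robot.grab_frame(name): name is "side" or "top" or "wrist"; returns the picture (420x560x3 uint8, red, green, blue); there is no depth.
- robot.camera_info(name): a dict with "fx", "fy", "cx", "cy" (pixels), "rvec" (rotation vector, rad) and "tvec" (3), from world to camera coordinates, as OpenCV has them. Camera axes: x right, y down, z forward; pixel columns grow to the right and rows downward; lengths in m; the calibration is good to about 2 mm. A picture is of the moment at which its call begins: read the wrist's pose just before it. camera_info takes no time and is no camera call; for the wrist camera it gives the pose at the moment of the call.
A pose or a line that the arm cannot do raises robot.PlanningError and nothing moves.
- robot.sign_off(): hands the job in; it is judged then, once.
The state is a dict: "time": time; "qpos": joint angles; "joint_vel": joint speeds; "effort": joint torques, N m; "ee_pos": TCP position; "tool_rot": TCP orientation; "force": force on the tool from outside, world axes, zero at the start; "moment": the same for the moment, N m; "opening": finger opening in m; "grasp_force": force on a finger pad.
Only numpy, scipy, OpenCV 4.12 (cv2) and the standard library are available. Lean on these libraries where they do the work, as an engineer would, in place of code of your own. Each camera call takes 0.05 s, during which the arm holds its last target. There are 200 camera calls.

## Working session

There is one attempt and no reset: what is moved stays moved. The work goes in short steps, each a Python script; the robot and the scene stay as the last script left them, time stands still between calls to the robot, and variables do not carry over. Pictures are saved under pics/ and viewed, at most 10 in all, crops included, and the job is handed in when it is done.

```bash
mkdir -p pics; ls
python3 - <<'E'
from rig import robot
import cv2
for n in("side","top"):
    cv2.imwrite(f"pics/{n}0.png",robot.grab_frame(n)[:,:,::-1]); print(n,robot.camera_info(n))
print(robot.camera_info("wrist")); s=robot.get_state();print(s["time"],s["tool_rot"],s["force"])
E
```

```text
pics
side {'fx': 466.91180932974135, 'fy': 466.91180932974135, 'cx': 272.01212813390254, 'cy': 210.74370982162125, 'rvec': array([ 2.2460538 , -0.60326268,  0.27735461]), 'tvec': array([-0.36420725,  0.28527352,  0.81170377])}
top {'fx': 483.8939139368454, 'fy': 483.8939139368454, 'cx': 279.9466602140724, 'cy': 209.934817356508, 'rvec': array([ 2.14957233, -2.12554606,  0.17880894]), 'tvec': array([0.0795249 , 0.48030977, 1.17053922])}
{'fx': 289.76010026922637, 'fy': 289.76010026922637, 'cx': 283.613499814778, 'cy': 211.09784380966718, 'rvec': array([-2.41091096, -1.58549074, -0.23319013]), 'tvec': array([-0.62373523, -0.03055818,  0.3939437 ])}
0.1 [[-9.18395455e-01  3.95663623e-01 -2.91456642e-04]
 [ 3.95663712e-01  9.18394941e-01 -9.78978511e-04]
 [-1.19673879e-04 -1.01440823e-03 -9.99999478e-01]] [-0.29346602 -0.23923503  0.290127  ]
```

View pics/top0.png

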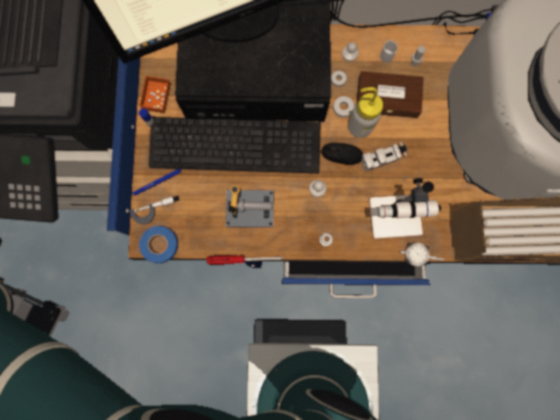

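View pics/side0.png

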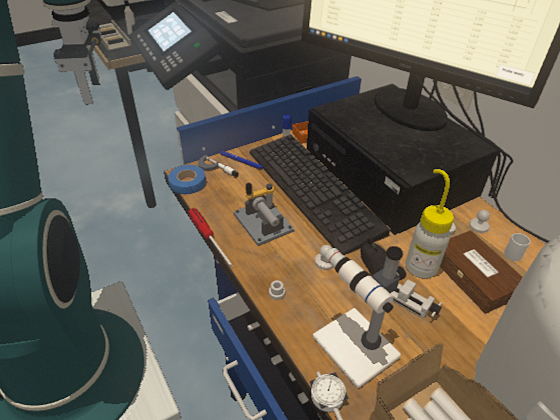

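Top view: the nest is around (250,208) with its long end to the right, and the arm's post is at about (235,195). The scope is around (400,212) with its nose facing left at about (368,211). The side view agrees. Next I'll get coarse positions and zoomed crops.

```bash
cat > h.py <<'E'
import numpy as np, cv2
def ray(c,uv):
    R=cv2.Rodrigues(np.array(c["rvec"],float))[0]; t=np.array(c["tvec"],float)
    d=R.T@np.array([(uv[0]-c["cx"])/c["fx"],(uv[1]-c["cy"])/c["fy"],1.]); return -R.T@t,d/np.linalg.norm(d)
def onz(c,uv,z):
    o,d=ray(c,uv); return o+d*(z-o[2])/d[2]
def tri(*cu):
    A=np.zeros((3,3));b=np.zeros(3);L=[]
    for c,uv in cu:
        o,d=ray(c,uv);P=np.eye(3)-np.outer(d,d);A+=P;b+=P@o;L.append((P,o))
    x=np.linalg.solve(A,b); return x,[float(np.linalg.norm(P@(x-o))) for P,o in L]
def proj(c,p): return cv2.projectPoints(np.array(p,float).reshape(-1,1,3),np.array(c["rvec"]),np.array(c["tvec"]),np.array([[c["fx"],0,c["cx"]],[0,c["fy"],c["cy"]],[0,0,1.]]),None)[0].reshape(-1,2)
E
python3 - <<'E'
from rig import robot
from h import *
ct=robot.camera_info("top");cs=robot.camera_info("side");cw=robot.camera_info("wrist");s=robot.get_state()
Rw=cv2.Rodrigues(cw["rvec"])[0];T=np.array(s["tool_rot"]);o=-Rw.T@cw["tvec"]
print("cam in tool",T.T@(o-s["ee_pos"]),(T.T@Rw.T).round(3))
for n,uv,z in [("nest",(250,208),.01),("nestTL",(228,191),.01),("nestTR",(273,191),.01),("nose",(368,211),.16),("barrelend",(438,209),.16)]: print(n,onz(ct,uv,z).round(3))
a=cv2.imread("pics/top0.png")[170:270,200:450];b=cv2.imread("pics/side0.png")[175:385,220:420]
a=cv2.resize(a,(750,300),interpolation=cv2.INTER_CUBIC);b=cv2.resize(b,None,fx=1.4,fy=1.4)
b=cv2.copyMakeBorder(b,0,0,0,750-b.shape[1],0);cv2.imwrite("pics/z0.png",np.vstack([a,b]))
E
```

```text
cam in tool [ 0.08461055 -0.00046115 -0.16095118] [[-0.001 -0.957 -0.29 ]
 [ 1.    -0.001 -0.001]
 [ 0.001 -0.29   0.957]]
nest [0.488 0.162 0.01 ]
nestTL [0.532 0.219 0.01 ]
nestTR [0.533 0.103 0.01 ]
nose [ 0.459 -0.113  0.16 ]
barrelend [ 0.466 -0.271  0.16 ]
```

View pics/z0.png

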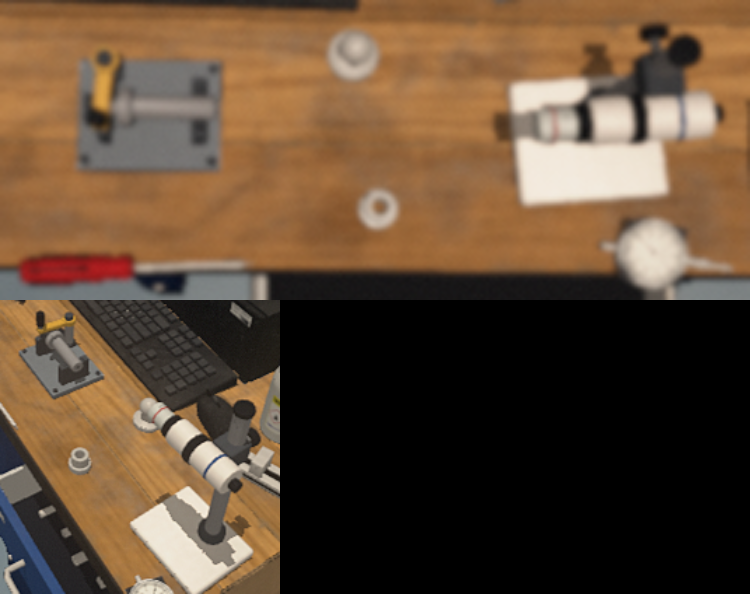

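Crop: the nose front is at about (380,211) in the top view, with a shadow to its left. The hold-down has its pivot at the upper left and its knob at the lower left, over the stub. Next, wrist views of both.

Run:
```python
from rig import robot
from h import *
import pickle
R=np.array([[0,1,0],[1,0,0],[0,0,-1.]])
P={}
def snap(n):
    c=robot.camera_info("wrist");im=robot.grab_frame("wrist");P[n]=(c,im);cv2.imwrite(f"pics/w{n}.png",im[:,:,::-1])
for n,p in [("a",(.488,.24,.22)),("b",(.488,.15,.22)),("c",(.462,-.02,.26)),("d",(.462,-.09,.28))]:
    print(n,robot.ik(p,R)); robot.move_ptp(p,R); snap(n); print(robot.get_state()["time"])
pickle.dump(P,open("P.pkl","wb"))
cv2.imwrite("pics/m1.png",cv2.resize(np.vstack([np.hstack([P[k][1] for k in "ab"]),np.hstack([P[k][1] for k in "cd"])])[:,:,::-1],(800,600),interpolation=cv2.INTER_AREA))
```

```text
a [-0.8302528   0.28964446  0.38093816  1.83299016 -0.12329691  1.04201725
 -0.4013369 ]
1.675
b [-0.72767779  0.22914843  0.42687505  1.91190792 -0.1103769   1.02319362
 -0.25306075]
2.175
c [-0.53969518  0.08666858  0.55071045  1.97289308 -0.05096965  1.09532314
  0.03268763]
2.9667
d [-0.45020183  0.08533701  0.61662781  1.93010479 -0.05421345  1.14236645
  0.18724794]
3.4083
```

View pics/m1.png

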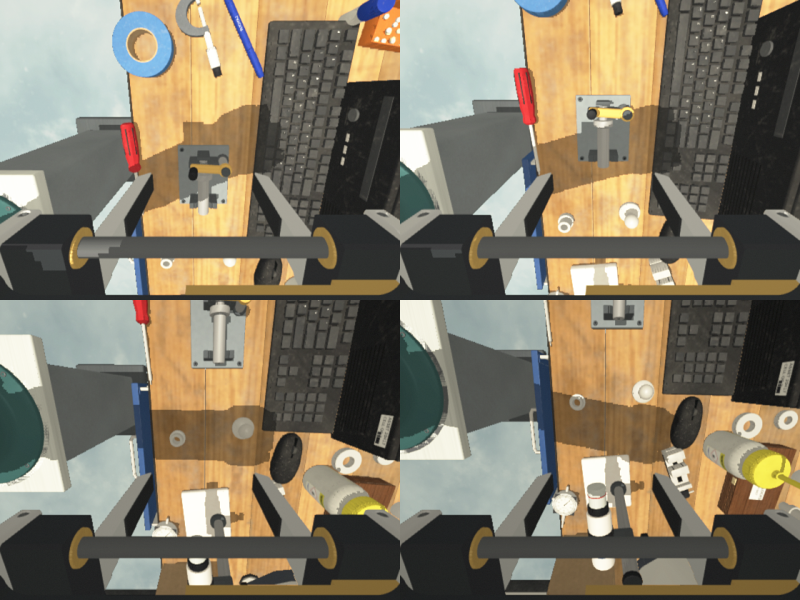

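Views a and b show the nest with the knob and post; view d shows the nose front at about (275,263) in wrist pixels. I'll zoom in for exact pixels.

Run:
```python
import cv2,numpy as np
def crop(n,x,y,w,h,f):
    im=cv2.imread(f"pics/{n}.png")[y:y+h,x:x+w]; im=cv2.resize(im,None,fx=f,fy=f,interpolation=cv2.INTER_CUBIC)
    for k in range(0,w,20): cv2.putText(im,str(x+k),(k*f,8),0,.32,(0,0,255),1); cv2.line(im,(k*f,10),(k*f,14),(0,0,255),1)
    for k in range(0,h,20): cv2.putText(im,str(y+k),(0,k*f+4),0,.32,(255,0,0),1); cv2.line(im,(20,k*f),(25,k*f),(255,0,0),1)
    return im
A=np.hstack([crop("wa",240,195,100,110,4),crop("wb",240,125,100,110,4)])
B=np.hstack([crop("wd",250,245,50,40,4),crop("wc",230,250,50,40,4),crop("top0",370,190,50,40,4),crop("side0",310,235,50,40,4)])
cv2.imwrite("pics/z1.png",np.vstack([A,B])); print(A.shape,B.shape)
```

```text
(440, 800, 3) (160, 800, 3)
```

View pics/z1.png

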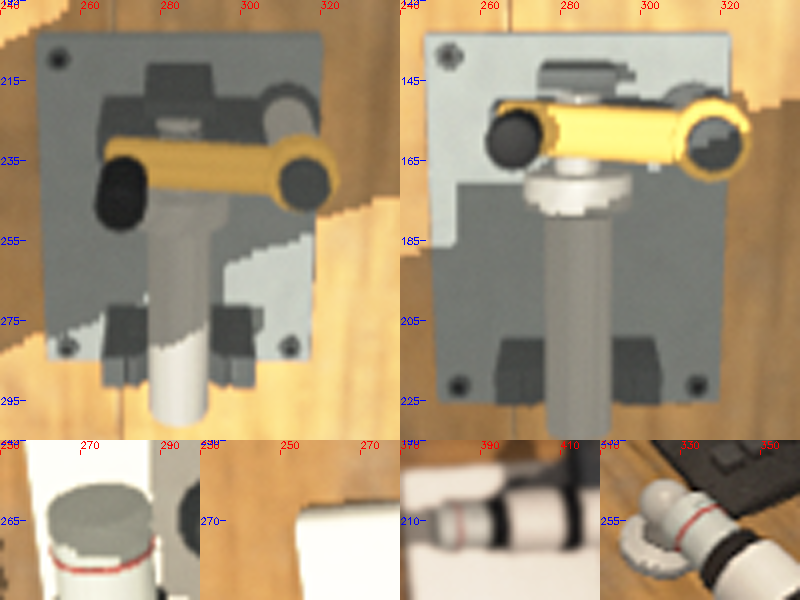

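Run:
```python
import pickle
from rig import robot
from h import *
P=pickle.load(open("P.pkl","rb"));a=P["a"][0];b=P["b"][0];d=P["d"][0]
ct=robot.camera_info("top");cs=robot.camera_info("side")
A=lambda x,y:(240+x/4-.375,195+y/4-.375)
B=lambda x,y:(240+(x-400)/4-.375,125+y/4-.375)
print("knob",tri((a,A(121,207)),(b,B(514,139))))
print("post",tri((a,A(304,185)),(b,B(715,145))))
ca=[onz(a,A(*q),.01) for q in [(38,35),(322,35),(310,357),(48,360)]]
cb=[onz(b,B(*q),.01) for q in [(426,36),(731,36),(718,403),(437,403)]]
for c in(ca,cb):
    c=np.array(c); x=(c[2]+c[3]-c[0]-c[1])/2; print("plate ctr",c.mean(0).round(4),"len",np.linalg.norm(x).round(4),"wid",np.linalg.norm(c[1]+c[2]-c[0]-c[3]).round(4)/2,"yaw",np.arctan2(x[1],x[0]).round(4))
for q in [(38,35,426,36),(322,35,731,36),(310,357,718,403),(48,360,437,403)]: print("corner",tri((a,A(*q[:2])),(b,B(*q[2:])))[0].round(4))
print("end",onz(a,A(178,427),.056))
print("journal x near collar/front, tri", [tri((a,A(x,300)),(b,B(x2,y2)))[0].round(4) for x,x2,y2 in[(148,545,215),(209,612,215)]], [onz(a,A(x,300),.046).round(4) for x in(148,209)],[onz(b,B(x,300),.046).round(4) for x in(545,612)],[onz(a,A(x,400),.046).round(4) for x in(148,209)])
r,e=tri((ct,(384.5,211)),(cs,(334.4,257.1)));print("ring",r,e)
print(proj(d,r))
def big(im,x,y,w,h,f):
    z=cv2.resize(im[y:y+h,x:x+w],None,fx=f,fy=f,interpolation=cv2.INTER_CUBIC);z=cv2.convertScaleAbs(z,alpha=1.0)
    for k in range(0,w,5): cv2.putText(z,str(x+k),(k*f,8),0,.3,(0,0,255),1); cv2.line(z,(k*f,10),(k*f,14),(0,0,255),1)
    for k in range(0,h,5): cv2.putText(z,str(y+k),(0,k*f+4),0,.3,(255,0,0),1); cv2.line(z,(20,k*f),(25,k*f),(255,0,0),1)
    return z
g=lambda n:cv2.imread(f"pics/{n}.png")
cv2.imwrite("pics/z2.png",np.vstack([np.hstack([big(g("wd"),255,250,40,30,10),big(g("side0"),315,240,40,30,10)]),big(g("top0"),370,195,80,30,10)]))
```

```text
knob (array([0.47307437, 0.20074662, 0.0974181 ]), [3.810975568449893e-05, 3.810975568449192e-05])
post (array([0.52485381, 0.19596256, 0.07070785]), [0.0002699716609931713, 0.00026997166099346405])
plate ctr [0.4889 0.1634 0.01  ] len 0.1214 wid 0.09455 yaw -1.5706
plate ctr [0.4888 0.1617 0.01  ] len 0.1205 wid 0.09495 yaw -1.5739
corner [0.4408 0.2218 0.0019]
corner [0.5373 0.2216 0.0006]
corner [0.5374 0.0985 0.0019]
corner [0.441  0.101  0.0086]
end [0.48849409 0.10528079 0.056     ]
journal x near collar/front, tri [array([0.4809, 0.1867, 0.1223]), array([0.4961, 0.1866, 0.1221])] [array([0.4787, 0.1456, 0.046 ]), array([0.4984, 0.1457, 0.046 ])] [array([0.4789, 0.147 , 0.046 ]), array([0.4989, 0.147 , 0.046 ])] [array([0.4786, 0.1088, 0.046 ]), array([0.4988, 0.1088, 0.046 ])]
ring [ 0.45464079 -0.14304321  0.19080359] [3.206577923223803e-06, 3.2065779232035534e-06]
[[275.57238703 272.38480733]]
```

View pics/z2.png

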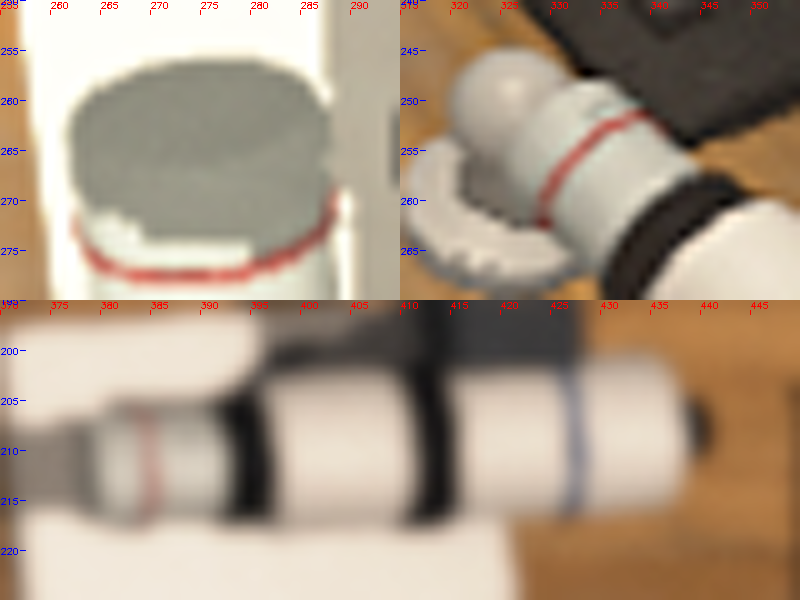

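The nest, spindle, pivot and knob all agree with the sizes and heights given. The nose's axis is blurry from above, so I'll look almost head-on with the tool tilted, plus two oblique wrist views.

Run:
```python
from rig import robot
from h import *
import pickle
P={}
R0=np.array([[0,1,0],[1,0,0],[0,0,-1.]])
def snap(n):
    c=robot.camera_info("wrist");im=robot.grab_frame("wrist");P[n]=(c,im);cv2.imwrite(f"pics/w{n}.png",im[:,:,::-1])
for n,x in(("e",.425),("f",.49)):
    try: robot.move_ptp((x,-.10,.30),R0); snap(n)
    except Exception as e: print(n,e)
N=np.array([.457,-.133,.175])
for th in (55,45,35):
    t=np.radians(th);c,s=np.cos(t),np.sin(t);R=np.array([[0,1,0],[c,0,-s],[-s,0,-c]])
    p=N-.27*R@[-.29,0,.957]-R@[.0846,0,-.161]
    q=robot.ik(p,R);print(th,p,q)
    if q is not None:
        robot.move_ptp(p,R);snap("g")
        try: robot.move_linear(p+[0.05,0,0],.2);snap("h")
        except Exception as e: print(e)
        break
print(robot.get_state()["time"]);pickle.dump(P,open("P2.pkl","wb"))
def big(n,x,y,w,h,f,st=10):
    im=P[n][1][:,:,::-1];z=cv2.resize(im[y:y+h,x:x+w],None,fx=f,fy=f,interpolation=cv2.INTER_CUBIC)
    for k in range(0,w,st): cv2.putText(z,str(x+k),(k*f,8),0,.3,(0,0,255),1)
    for k in range(0,h,st): cv2.putText(z,str(y+k),(0,k*f+4),0,.3,(255,0,0),1)
    return z
r1=[big("e",260,230,80,60,5),big("f",200,230,80,60,5)]
r2=[big(k,x,165,80,60,5) for k,x in(("g",245),("h",195)) if k in P]
cv2.imwrite("pics/z3.png",np.vstack([np.hstack(r) for r in (r1,r2) if len(r)==2]))
```

```text
55 [ 0.457      -0.05683631  0.23602127] [-0.87003041  0.39229272  0.47303069  2.04113221  0.72068553  1.28899762
 -0.79669377]
5.675
```

View pics/z3.png

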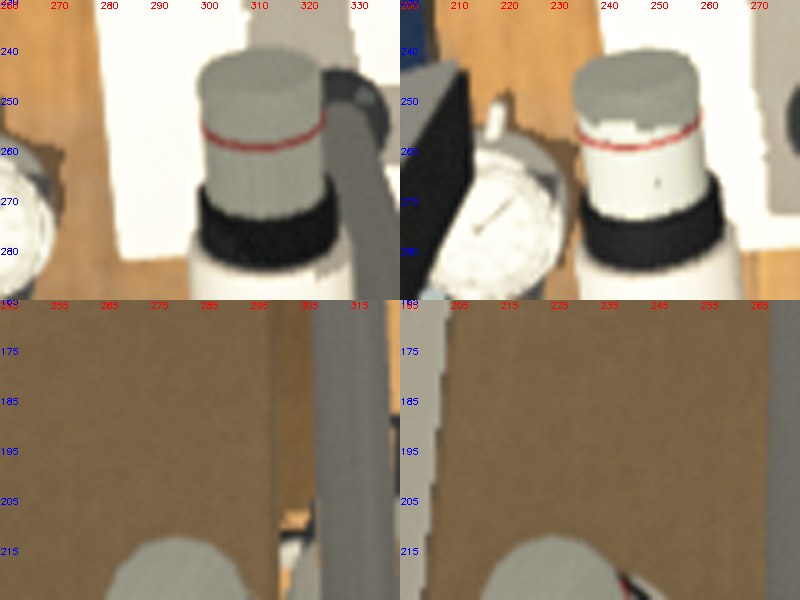

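In e and f the nose sleeve and its face ellipse are clear (face at about (310,244) in e, (247,244) in f). In g and h the face disc is nearly head-on but cut off by the crop, so I'll crop lower.

Run:
```python
from h import *
import pickle
P=pickle.load(open("P2.pkl","rb"))
def big(n,x,y,w,h,f,st=10):
    im=P[n][1][:,:,::-1];z=cv2.resize(im[y:y+h,x:x+w],None,fx=f,fy=f,interpolation=cv2.INTER_CUBIC)
    for k in range(0,w,st): cv2.putText(z,str(x+k),(k*f,8),0,.3,(0,0,255),1)
    for k in range(0,h,st): cv2.putText(z,str(y+k),(0,k*f+4),0,.3,(255,0,0),1)
    return z
cv2.imwrite("pics/z4.png",np.hstack([big("g",250,190,60,80,6),big("h",200,190,60,80,6)]))
```

```text
(no output)
```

View pics/z4.png

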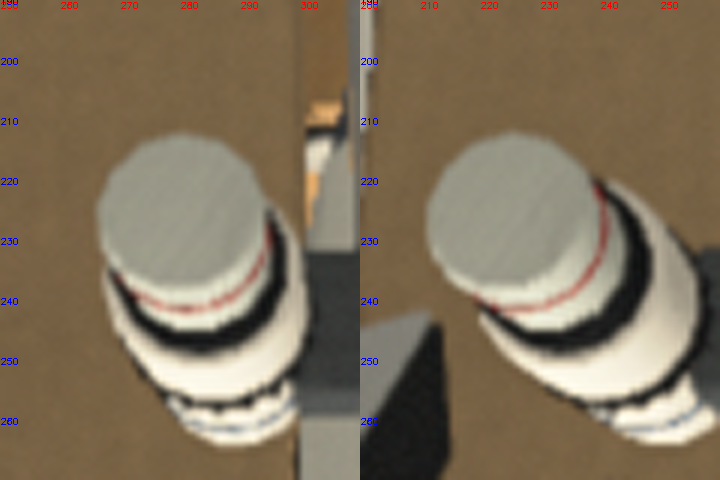

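Run:
```python
from rig import robot
from h import *
import pickle
P=pickle.load(open("P2.pkl","rb"))
C={}
for n,u,v in(("g",280,225),("h",224,225),("e",310,244),("f",247,245)):
    im=P[n][1].astype(int);ref=np.median(im[v-3:v+4,u-3:u+4].reshape(-1,3),0)
    m=(np.abs(im-ref).max(2)<(16 if n in "gh" else 8)).astype(np.uint8)
    k,l,st,_=cv2.connectedComponentsWithStats(m,connectivity=4);i=l[v,u]
    cn=cv2.findContours((l==i).astype(np.uint8),0,cv2.CHAIN_APPROX_NONE)[0][0]
    E=cv2.fitEllipse(cv2.convexHull(cn));C[n]=E[0];print(n,ref,st[i],E)
F,e=tri((P["g"][0],C["g"]),(P["h"][0],C["h"]));print("face gh",F.round(4),e)
print("all",tri(*[(P[n][0],C[n]) for n in "ghef"]))
for n in "ghef":print(n,proj(P[n][0],F),"diam px->mm",C[n])
ct=robot.camera_info("top");cs=robot.camera_info("side")
print("top proj",proj(ct,F),"side",proj(cs,F))
for uv in((400,209.45),(429,208.65)):
    q=onz(ct,uv,F[2]);d=F-q;print("axis dir",d.round(4),np.arctan2(d[1],d[0]).round(4))
# stand plate edges from full top image, z=.016
Z=lambda x,y:(200+x/3-.33,170+y/3-.33)
K=[onz(ct,Z(*q),.016) for q in((511,82),(523,205),(668,195))]
print("plate",np.round(K,4),"x-dir from bottom edge",np.arctan2(*(K[1]-K[2])[1::-1]),"left edge",np.arctan2(*(K[0]-K[1])[1::-1])+np.pi/2)
```

```text
g [155. 153. 137.] [267 213  27  24 508] ((279.8199462890625, 224.88780212402344), (23.634571075439453, 27.218441009521484), 79.39871215820312)
h [154. 153. 136.] [212 213  28  24 516] ((225.11727905273438, 225.41830444335938), (24.70058822631836, 28.532215118408203), 92.03246307373047)
e [142. 140. 125.] [300 240  24  16 221] ((312.1087646484375, 248.4954071044922), (18.208133697509766, 26.1163387298584), 85.90046691894531)
f [149. 147. 132.] [235 240  25  14 207] ((247.63685607910156, 247.730224609375), (15.92912769317627, 25.920534133911133), 90.3545150756836)
face gh [ 0.4532 -0.1351  0.1888] [0.0002938126690122575, 0.0002938126690122024]
all (array([ 0.45362908, -0.13650951,  0.18844172]), [0.0006064492047677157, 0.0007597917055854593, 0.0009047323194524238, 0.0005242644814256287])
g [[279.82473823 225.20770702]] diam px->mm (279.8199462890625, 224.88780212402344)
h [[225.11501064 225.0979242 ]] diam px->mm (225.11727905273438, 225.41830444335938)
e [[310.98649285 246.8611884 ]] diam px->mm (312.1087646484375, 248.4954071044922)
f [[246.66115772 246.8588417 ]] diam px->mm (247.63685607910156, 247.730224609375)
top proj [[380.68336368 211.77117803]] side [[330.72045716 255.14766993]]
axis dir [-0.0056  0.0424  0.    ] 1.7029
axis dir [-0.0082  0.1061  0.    ] 1.6475
plate [[ 0.5195 -0.1455  0.016 ]
 [ 0.4141 -0.1535  0.016 ]
 [ 0.424  -0.2761  0.016 ]] x-dir from bottom edge 1.651053215226844 left edge 1.6471756992613922
```

Face centre is (.4532, -.1355, .1885). The axis yaw is 1.649 rad by three independent estimates that agree. Now I'll swing the arm.

Run:
```python
from rig import robot
from h import *
R0=np.array([[0,1,0],[1,0,0],[0,0,-1.]])
piv=np.array([.5249,.1964]);z=.099
robot.move_ptp((.473,.10,.25),R0)
robot.gripper_to(0.0)
robot.move_ptp((.473,.170,.14),R0)
robot.move_linear((.473,.170,z),.15)
print(robot.get_state()["time"],robot.get_state()["opening"],robot.get_state()["force"])
for a in (.1,.35,.6,.85,1.1,1.3):
    k=piv+.052*np.array([-np.cos(a),np.sin(a)])-.0165*np.array([np.sin(a),np.cos(a)])
    robot.move_linear((*k,z),.1); s=robot.get_state();print(a,s["time"],s["ee_pos"].round(4) if hasattr(s["ee_pos"],"round") else s["ee_pos"],np.round(s["force"],1))
p=np.array(robot.get_state()["ee_pos"])
robot.move_linear(p+[-.02,-.02,.0],.2)
robot.move_linear(p+[-.02,-.02,.11],.25)
robot.gripper_to(.06)
robot.move_ptp((.4887,.19,.20),R0)
im=robot.grab_frame("wrist");cv2.imwrite("pics/k.png",im[:,:,::-1])
print(robot.get_state()["time"])
```

```text
8.8917 0.0003337906498629661 [-0.58224887 -0.55699229 -0.09918859]
0.1 9.1917 [0.4719 0.1857 0.0999] [1.1 0.4 1.2]
0.35 9.475 [0.4703 0.1988 0.0991] [-0.2  0.1 -0.1]
0.6 9.7583 [0.4726 0.2121 0.0989] [ 0.1 -0.5  0.2]
0.85 10.0417 [0.478  0.2244 0.0989] [-0.2  0.9  0.2]
1.1 10.325 [0.4865 0.2351 0.0989] [-0.6 -0.4 -0.5]
1.3 10.5833 [0.495  0.2419 0.0989] [ 1.  -0.2 -0.7]
12.8083
```

View pics/k.png

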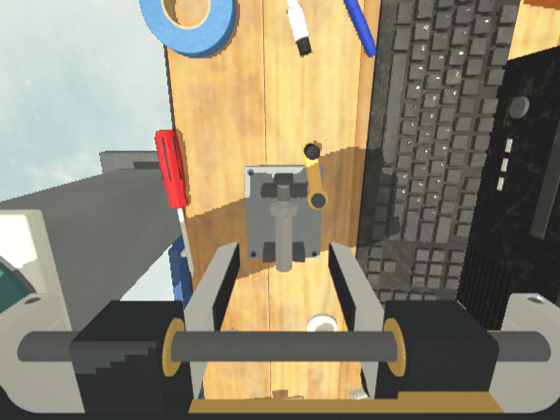

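The arm now points along nest -x (knob at (312,151), post at (318,200)), and the spindle is still in its V. Now grasp, lift and stage in front of the nose.

```bash
cat >> h.py <<'E'
F=np.array([.4532,-.1355,.1885]);yaw=1.649
sx=np.array([np.cos(yaw),np.sin(yaw),0])
R0=np.array([[0,1,0],[1,0,0],[0,0,-1.]])
R1=np.column_stack([sx,[sx[1],-sx[0],0],[0,0,-1]])
E
python3 - <<'E'
from rig import robot
from h import *
g=np.array([.4887,.1503,.046])
robot.move_ptp(g+[0,0,.07],R0); robot.move_linear(g,.12)
robot.gripper_to(0.0); s=robot.get_state(); print(s["time"],s["opening"],s["grasp_force"],np.round(s["force"],1),s["ee_pos"])
robot.move_linear(g+[0,0,.15],.12); robot.pause(.2)
s=robot.get_state(); print(s["time"],s["opening"],s["grasp_force"],np.round(s["force"],1),np.round(s["moment"],2))
robot.move_ptp(F+sx*(.045+.03),R1); robot.pause(.3)
s=robot.get_state(); print(s["time"],s["ee_pos"],np.round(s["force"],1),s["opening"])
ims=[]
for n,(x,y) in (("side",(285,215)),("top",(320,180))):
    im=robot.grab_frame(n);cv2.imwrite(f"pics/{n}1.png",im[:,:,::-1]);ims.append(cv2.resize(im[y:y+60,x:x+80],(800,600),interpolation=cv2.INTER_CUBIC)[:,:,::-1])
im=robot.grab_frame("wrist");cv2.imwrite("pics/w1.png",im[:,:,::-1])
z=np.vstack([np.hstack([cv2.resize(i,(400,300)) for i in ims]),np.hstack([cv2.resize(im[:,:,::-1],(400,300)),cv2.resize(im[200:320,200:360,::-1],(400,300))])])
cv2.imwrite("pics/z5.png",z)
E
```

```text
14.7167 0.019284100125582085 30.000200271606445 [-0.4 -0.   1.1] [0.48870524 0.1502903  0.0460188 ]
16.3167 0.019126391220540506 29.999371469020844 [-0.6  0.1 -1.8] [-0.03  0.05 -0.04]
17.4833 [ 0.44754823 -0.060071    0.18843989] [-0.4 -0.3 -3.2] 0.019087085094212863
```

View pics/z5.png

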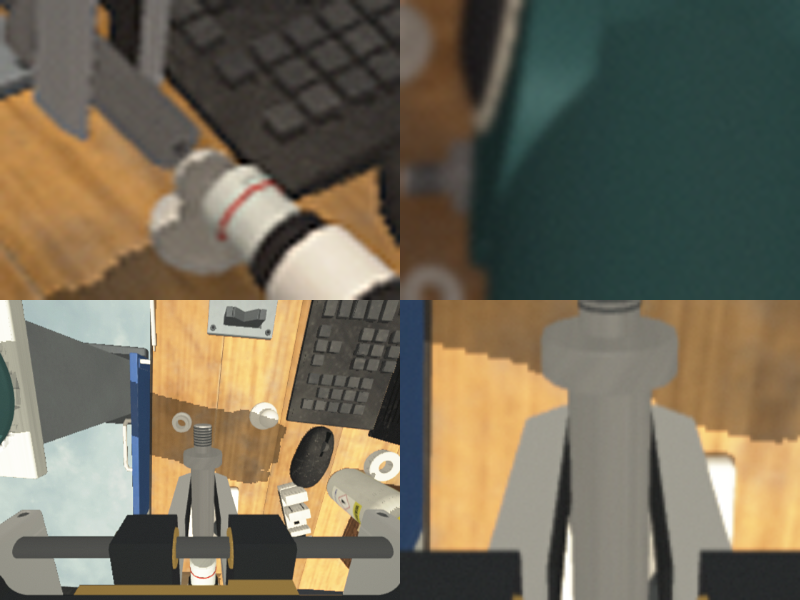

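The side view shows the spindle pointing at the nose, apparently in line. The wrist view shows it held squarely at the middle of the journal. I'll check collinearity numerically in the side view with edge scans.

Run:
```python
from rig import robot
from h import *
from scipy.ndimage import map_coordinates as mc
cs=robot.camera_info("side");im=cv2.imread("pics/side1.png")[:,:,::-1].astype(float)
for t in(-.012,-.008,-.004,.038,.044,.05):
    p0,p1=proj(cs,[F+sx*t,F+sx*(t+.001)]);a=(p1-p0)/np.linalg.norm(p1-p0);n=np.array([-a[1],a[0]])
    mmpx=np.linalg.inv(np.eye(1)) # placeholder scale below
    px=1000*np.linalg.norm(proj(cs,[F+sx*t+np.array([0,0,.001])])[0]-p0)
    k=np.arange(-12,12.1,1);pts=p0+k[:,None]*n
    pr=np.array([mc(im[:,:,c],[pts[:,1],pts[:,0]],order=1) for c in range(3)])
    print(t,p0.round(1),n.round(2),"px/m",round(px),"\n G",pr[1].astype(int).tolist(),"\n RB",(pr[0]-pr[2]).astype(int).tolist())
```

```text
-0.012 [335.6 259.9] [ 0.69 -0.72] px/m 414 
 G [103, 115, 114, 114, 110, 110, 114, 132, 151, 167, 176, 186, 196, 203, 205, 208, 207, 205, 198, 191, 156, 66, 38, 55, 54] 
 RB [24, 17, 15, 17, 19, 17, 14, 14, 18, 19, 20, 21, 23, 23, 23, 24, 22, 23, 22, 21, 19, 10, 7, 11, 8]
-0.008 [334.  258.4] [ 0.69 -0.72] px/m 414 
 G [120, 118, 115, 115, 115, 108, 105, 121, 151, 166, 173, 181, 193, 201, 205, 209, 207, 205, 200, 196, 154, 74, 49, 57, 58] 
 RB [19, 19, 18, 18, 16, 19, 21, 21, 15, 16, 17, 19, 21, 23, 22, 23, 23, 23, 19, 19, 28, 34, 13, 10, 11]
-0.004 [332.4 256.9] [ 0.69 -0.72] px/m 414 
 G [115, 114, 111, 112, 116, 98, 86, 89, 119, 134, 160, 175, 189, 200, 199, 198, 206, 191, 153, 128, 99, 74, 56, 58, 57] 
 RB [19, 17, 18, 18, 17, 26, 35, 46, 39, 36, 24, 24, 21, 20, 25, 25, 20, 32, 56, 66, 74, 30, 8, 10, 12]
0.038 [316.4 241.6] [ 0.69 -0.72] px/m 412 
 G [139, 138, 136, 134, 132, 129, 123, 99, 83, 84, 85, 86, 86, 85, 85, 87, 87, 86, 87, 104, 102, 51, 38, 48, 53] 
 RB [111, 110, 104, 98, 91, 84, 76, 40, 9, 9, 10, 11, 10, 11, 10, 10, 9, 6, 19, 66, 86, 30, 4, 9, 8]
0.044 [314.2 239.5] [ 0.69 -0.72] px/m 412 
 G [138, 140, 140, 139, 138, 137, 130, 103, 82, 83, 87, 86, 84, 84, 85, 86, 86, 84, 85, 105, 108, 61, 34, 49, 57] 
 RB [110, 107, 104, 96, 87, 84, 84, 51, 12, 9, 10, 11, 10, 8, 9, 10, 10, 6, 15, 65, 88, 38, 4, 10, 11]
0.05 [312.  237.5] [ 0.69 -0.72] px/m 411 
 G [145, 141, 134, 132, 135, 137, 130, 101, 80, 82, 85, 86, 84, 85, 85, 86, 87, 85, 85, 98, 102, 65, 33, 45, 51] 
 RB [116, 109, 99, 91, 90, 88, 83, 41, 8, 8, 10, 10, 10, 10, 10, 9, 11, 8, 14, 56, 76, 52, 8, 8, 10]
```

Run:
```python
from rig import robot
from h import *
cs=robot.camera_info("side");n=np.array([.69,-.72])
p=proj(cs,[F,F+[.001,0,0],F+[0,0,.001]]);print("dk/mm x,z",(p[1]-p[0])@n,(p[2]-p[0])@n)
G=F+[.0009,0,.0009]
robot.move_linear(G+sx*(.045+.008),.08,frame=R1); robot.pause(.2)
s=robot.get_state();f0=np.array(s["force"]);print(s["time"],f0.round(2))
hit=robot.move_linear(G+sx*(.045-.014),.012,threshold=7)
for _ in range(3):
    s=robot.get_state();print(hit,s["time"],"past face est mm",round(1000*(.045-(np.array(s["ee_pos"])-G)@sx),2),"push",round(float((np.array(s["force"])-f0)@sx),2),np.round(np.array(s["force"])-f0,2),s["grasp_force"]);robot.pause(.3)
im=robot.grab_frame("side");cv2.imwrite("pics/side2.png",im[:,:,::-1])
im=robot.grab_frame("wrist");cv2.imwrite("pics/w2.png",im[:,:,::-1])
```

```text
dk/mm x,z 0.5031084585382728 0.3339784808791171
18.2583 [-0.41  1.13 -2.64]
True 19.3083 past face est mm 2.95 push 5.31 [1.71 5.46 1.69] 30.006766319274902
True 19.6083 past face est mm 2.75 push 5.25 [1.65 5.4  1.56] 30.006712675094604
True 19.9083 past face est mm 2.74 push 4.09 [1.47 4.22 1.15] 30.006747543811798
```

Run:
```python
from rig import robot
from h import *
f0=np.array([-.4,0,-2.9])
def avg():
    L=[]
    for _ in range(6): L.append(robot.get_state()["force"]);robot.pause(.04)
    return np.mean(L,0)
for i in range(10):
    p=np.array(robot.get_state()["ee_pos"]) if i==0 else p
    f=avg();d=f-f0;e=np.array(robot.get_state()["ee_pos"])
    print(i,round(robot.get_state()["time"],2),"past",round(1000*(.045-(e-F)@sx),2),"push",round(d@sx,2),d.round(1))
    if d@sx>8.5: break
    p=p-sx*.001; robot.move_linear(p,.012)
```

```text
0 20.56 past 2.8 push 5.24 [0.9 5.3 2.3]
1 21.06 past 3.47 push 7.03 [0.3 7.1 2.3]
2 21.56 past 3.6 push 12.83 [-0.7 12.8  3.4]
```

The force rose sharply (5 to 13 N within a fraction of a mm), so this looks like the stop. I'll verify the nose travel from the red ring's shift in the side view, and check the centring.

Run:
```python
from rig import robot
from h import *
from scipy.ndimage import map_coordinates as mc
im=robot.grab_frame("side");cv2.imwrite("pics/side3.png",im[:,:,::-1])
cs=robot.camera_info("side");p=proj(cs,[F,F-sx*.008]);a=(p[1]-p[0])/np.linalg.norm(p[1]-p[0]);print("8mm px",np.linalg.norm(p[1]-p[0]))
def ring(f):
    x=cv2.imread(f)[235:280,310:360].astype(int);m=(x[:,:,2]-np.maximum(x[:,:,1],x[:,:,0])>35)&(x[:,:,1]-x[:,:,0]<25)
    v,u=np.nonzero(m);c=np.array([u.mean()+310,v.mean()+235]);return len(u),c.round(2),round(float((c-p[0])@a),2)
for f in("side0","side1","side2","side3"):print(f,ring(f"pics/{f}.png"))
I=im.astype(float)
for t in(-.012,.012,.02,.026):
    q0,q1=proj(cs,[F+sx*t,F+sx*(t+.001)]);b=(q1-q0)/np.linalg.norm(q1-q0);n=np.array([-b[1],b[0]])
    pts=q0+np.arange(-8,13)[:,None]*n
    pr=np.array([mc(I[:,:,c],[pts[:,1],pts[:,0]],order=1) for c in range(3)])
    print(t,"G",pr[1].astype(int).tolist(),"RB",(pr[0]-pr[2]).astype(int).tolist())
s=robot.get_state();print(s["time"],np.round(s["force"],2),s["ee_pos"])
```

```text
8mm px 4.354687903074216
side0 (23, array([332.7 , 255.48]), 1.38)
side1 (23, array([332.7 , 255.48]), 1.38)
side2 (19, array([335.68, 258.16]), 5.4)
side3 (18, array([335.83, 258.56]), 5.78)
-0.012 G [174, 160, 99, 81, 106, 143, 152, 174, 188, 206, 210, 180, 115, 94, 87, 72, 70, 60, 50, 52, 53] RB [25, 29, 33, 46, 43, 31, 32, 24, 23, 19, 21, 24, 16, 29, 35, 50, 46, 20, 6, 10, 10]
0.012 G [116, 102, 109, 114, 95, 83, 85, 86, 87, 87, 86, 86, 89, 88, 87, 78, 38, 40, 52, 58, 59] RB [20, 17, 19, 18, 12, 10, 10, 12, 10, 10, 11, 10, 10, 10, 9, 8, 7, 8, 12, 13, 12]
0.02 G [159, 131, 120, 111, 87, 81, 86, 88, 87, 86, 85, 85, 88, 87, 86, 93, 96, 91, 75, 56, 48] RB [44, 65, 63, 42, 13, 7, 10, 11, 11, 11, 10, 10, 11, 10, 10, 11, 8, 7, 9, 9, 9]
0.026 G [120, 119, 114, 105, 86, 82, 85, 87, 87, 87, 84, 86, 88, 87, 87, 91, 105, 109, 107, 109, 108] RB [76, 93, 89, 63, 15, 8, 11, 13, 10, 10, 10, 10, 11, 11, 10, 9, 9, 9, 9, 9, 8]
21.6083 [-0.88 12.28 -0.87] [ 0.45083307 -0.0941483   0.18898302]
```

The ring has moved 4.4 px, which is 8 mm, so the nose is home. The spindle midline is within about 0.3 px of the nose's in the side view, with about 12.5 N of push.

Run:
```python
from rig import robot
print(robot.sign_off())
```

```text
the job is handed in; nothing more can be done
None
```

I handed the job in at about 21.6 s of the 48 s, with the spindle still held against the scope: the nose is pressed in its full 8 mm with about 12.5 N, the spindle is centred to about 1 mm in the side view, and the hold-down arm is swung clear; the sign-off returned no verdict.

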